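# Lock the orange T-stop into the engraving rail

## Robot

A 7-joint arm with a two-finger parallel gripper is mounted at the origin on a cart in front of the work surface, level with it; the furniture and walls round the work are solid. World frame = base frame: x ahead of the robot, y to its left, z up, the work surface at z = 0. Lengths are in m, angles in rad, forces in N, time in s.
With the tool pointing down it reaches from about 0.375 to 0.925 m from the base axis. Payload 3.1 kg.
Tool frame: the origin (TCP) lies between the finger pads; the fingertips stand 19 mm ahead of it and the grasp point (between the pads) is the TCP; z points along the fingers, y is the direction in which the jaws open and shut (so a half turn about z gives the same grasp; the last joint's range is limited). The gripper opens to 85 mm and grips with 20 to 120 N. Pads are 22 mm wide; open, the fingers measure 114 mm over their backs; the gripper's body (76 mm by 85 mm) begins 54 mm behind the grasp point. The pads swing forward as they close: fully open they stand 13 mm farther back than shut.
Start: joints at [1.015, 0.383, 0.044, 1.598, -0.018, 1.161, -0.05], TCP at [0.287, -0.583, 0.25] pointing down, gripper open.
Joint ranges: [-2.61, 2.61], [-0.41, 2.15], [-1.48, 1.57], [0, 2.5], [-1.57, 4.71], [0.05, 1.97], [-2.85, 2.85]. Speed limits (rad/s): [2.79, 2.79, 3.14, 3.14, 3.14, 3.14, 3.14].

## Interface

Orientations are given as a unit quaternion [x, y, z, w].
In Python, from bench import move_ptp, movel, move_j, move_gripper, pause, inverse_kinematics, read_camera, camera_params, MotionError, sign_off, look_for, tip_of, read_time_s, read_qpos, read_joint_vel, read_effort, read_eef_pos, read_tcp_rot, read_ft_force, read_ft_torque, read_finger_gap gives the robot as it stands. Calls block until the motion is done:
- move_ptp(position, orientation): joint-space move of the TCP to a pose.
- movel(position, orientation=None, speed=0.15): straight line of the TCP; orientation=None keeps the orientation; speed is the mean speed in m/s.
- move_j(angles): joint-space move.
- move_gripper(opening, effort=None): finger opening in m; effort is the grip in N (None keeps the last); returns when the fingers have stopped.
- pause(seconds).
- inverse_kinematics(position, orientation): joint angles nearest the present ones, or None.
- read_camera(name): name is "scene" or "top" or "wrist"; returns the picture (480x640x3 uint8, red, green, blue); there is no depth.
- camera_params(name): a dict with "K" (3x3 intrinsics, pixels), "camera_from_world" (4x4, takes a point from world to camera coordinates). Camera axes: x right, y down, z forward; pixel columns grow to the right and rows downward; lengths in m; the calibration is good to about 2 mm. A picture is of the moment at which its call begins: read the wrist's pose just before it. camera_params takes no time and is no camera call; for the wrist camera it gives the pose at the moment of the call.
A pose or a line that the arm cannot do raises MotionError and nothing moves.
- sign_off(): hands the job in, once; it reports no verdict.
Trained networks look in the newest picture that a camera, given by its name, has taken for a name from the list of things; names that differ only in an ending like _2 or _b are one class to them, and where a whole thing is asked for, a point or a joint stands for the part that bears it (a point fixed in the world has none). Each returns a list of dicts, best first, with "confidence" (0 to 1); they miss things now and then, are a little off and sometimes report something else, mostly with a low value. They report only what shows in the picture. A call takes as long as a camera call. They do not tell look-alikes from the thing itself.
- look_for(camera, name): "at" ([column, row] in pixels, amid what is visible of it).
- tip_of(camera, name): "at" ([column, row] in pixels: a listed point, or the origin of a listed thing).
Readings, each from a call of its own:
- read_time_s(): time.
- read_qpos(): joint angles.
- read_joint_vel(): joint speeds.
- read_effort(): joint torques, N m.
- read_eef_pos(): TCP position.
- read_tcp_rot(): TCP orientation.
- read_ft_force(): force on the tool from outside, world axes, zero at the start.
- read_ft_torque(): the same for the moment, N m.
- read_finger_gap(): finger opening in m.
Only numpy, scipy, OpenCV 4.12 (cv2) and the standard library are available. Lean on these libraries where they do the work, as an engineer would, in place of code of your own. Each camera call takes 0.05 s, during which the arm holds its last target.

## Task

Fit the orange-handled stop into the slotted aluminium rail at the red index clip: lower its foot through the slot, then twist it a quarter turn so that the foot locks crosswise under the rail, its collar down on the rail. Let go of it there, and leave the blue-handled stop where it stands.

Things in the scene. Friction and masses are not known exactly. Their poses are not given: they have to be found in the camera images.
- orange_stop: Loose T-nut stop, 57 mm tall, 0.1-0.2 kg, upright on its foot on the desk. Origin: centre of the foot's underside, z up. Steel foot 20 (x) by 60 mm (y), z 0-10; neck 19 mm round, z 10-22; dark round collar 52 mm across, z 22-27; orange bar handle, parallel to the foot, 18 mm thick (x), 52 long (y), z 27-57. Grip the handle from above across its thickness, just above the collar.
- blue_stop: The same kind of stop, same shape and sizes, with a blue handle; it stays where it is.
- rail: Fixed aluminium rail 92 (x) by 240 (y) by 30 mm high. Origin: centre of its underside, z up. Slot 34 mm wide along y mid top, capped 6 mm at both ends; below it a cavity 80 mm wide, z 4-22, under lips z 22-30. A stop's foot enters only lengthwise. With collar on the rail the stop's origin is 8 mm above the rail's and it turns freely, either way; crosswise (its y along the rail's x) it is locked.
- index_clip: Fixed red clip: two tabs (12 mm along the slot, 3 mm high) opposite one another on the rail's long top edges. It marks where along the slot the stop belongs. Origin: midway between the tabs, on the slot's centre line, level with the rail's top; axes as the rail's. Clear width between the tabs 72 mm.
There are look-alikes about, which are no part of the job. What is shaped like the orange_stop but yellow is not meant.

How it is judged:
By the outcome, as a careful person would: the job done as asked, in the order asked, and still so for the second after the job is handed in, with the robot touching nothing.
It also fails if it takes over 43 s, if anything falls off the work surface, if the arm or the gripper's body presses on something with over 40 N, if the wrist force passes 120 N, or if a joint passes its speed limit or range.

## Working session

There is one attempt and no reset: what is moved stays moved. The work goes in short steps, each a Python script; the robot and the scene stay as the last script left them, time stands still between calls to the robot, and variables do not carry over. Pictures are saved under pics/ and viewed, and the job is handed in when it is done.

```bash
ls; mkdir -p pics; python3 - <<'E'
from bench import *
import cv2
print(read_time_s(), read_eef_pos(), read_tcp_rot(), read_finger_gap())
for c in ["scene","top","wrist"]:
    im=read_camera(c); cv2.imwrite(f"pics/{c}0.png",im[:,:,::-1])
    p=camera_params(c); print(c,p["K"].tolist() if hasattr(p["K"],'tolist') else p["K"]); print(p["camera_from_world"])
    if c!="wrist":
        for n in ["orange_stop","blue_stop","rail","index_clip"]:
            print(n,look_for(c,n)[:4],tip_of(c,n)[:4])
print(read_time_s())
E
```

```text
pics
0.0 [ 0.28688436 -0.58225952  0.24886571] [ 9.73904753e-01  2.26953263e-01 -3.69136536e-04 -1.26992233e-03] 0.08506515114563695
scene [[585.2874062595803, 0.0, 310.6192757487913], [0.0, 585.2874062595803, 230.9727335332087], [0.0, 0.0, 1.0]]
[[ 0.76006235 -0.64982391 -0.00583986 -0.35858611]
 [-0.28564775 -0.3260073  -0.90117956  0.18459068]
 [ 0.58370419  0.6866208  -0.43340662  0.80170561]
 [ 0.          0.          0.          1.        ]]
orange_stop [{'at': [338.3, 312.3], 'confidence': 0.93}, {'at': [409.5, 307.5], 'confidence': 0.84}] [{'at': [339.1, 325.2], 'confidence': 0.82}, {'at': [408.1, 321.6], 'confidence': 0.79}]
blue_stop [{'at': [217.0, 201.3], 'confidence': 0.76}] [{'at': [218.3, 212.0], 'confidence': 0.58}]
rail [{'at': [319.8, 245.3], 'confidence': 0.96}] [{'at': [319.5, 248.4], 'confidence': 0.55}]
index_clip [{'at': [312.7, 250.4], 'confidence': 0.56}] [{'at': [325.7, 242.8], 'confidence': 0.51}]
top [[613.4177090682642, 0.0, 330.2512049469231], [0.0, 613.4177090682642, 238.53852257796075], [0.0, 0.0, 1.0]]
[[ 0.01205711 -0.9998965  -0.00785008  0.0064005 
[... 292 characters left out ...]
': 0.97}, {'at': [480.0, 268.1], 'confidence': 0.59}]
blue_stop [{'at': [180.8, 248.9], 'confidence': 0.63}] [{'at': [181.9, 249.4], 'confidence': 0.55}]
rail [{'at': [330.3, 230.7], 'confidence': 0.76}] [{'at': [330.2, 230.6], 'confidence': 0.95}, {'at': [184.3, 253.2], 'confidence': 0.43}]
index_clip [] []
wrist [[426.21742716726857, 0.0, 321.7684943053069], [0.0, 426.21742716726857, 235.59003433191128], [0.0, 0.0, 1.0]]
[[ 4.41586471e-01 -8.97218503e-01  5.88458641e-04 -6.49827701e-01]
 [-8.54859138e-01 -4.20539020e-01  3.03912464e-01 -3.83882052e-02]
 [-2.72428416e-01 -1.34706682e-01 -9.52699778e-01  3.79764992e-01]
 [ 0.00000000e+00  0.00000000e+00  0.00000000e+00  1.00000000e+00]]
0.95
```

View pics/scene0.png

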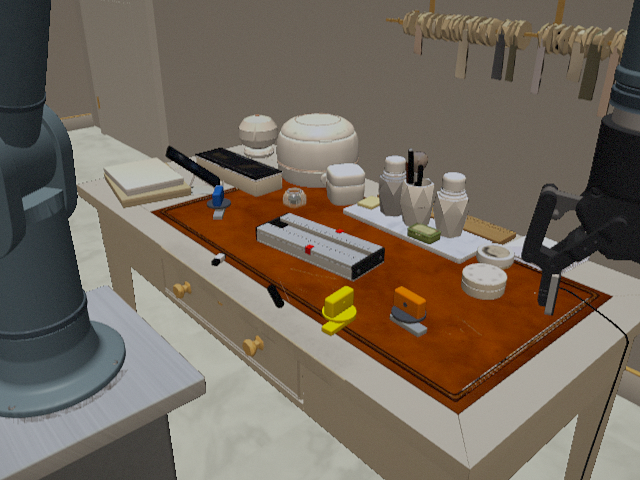

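View pics/top0.png

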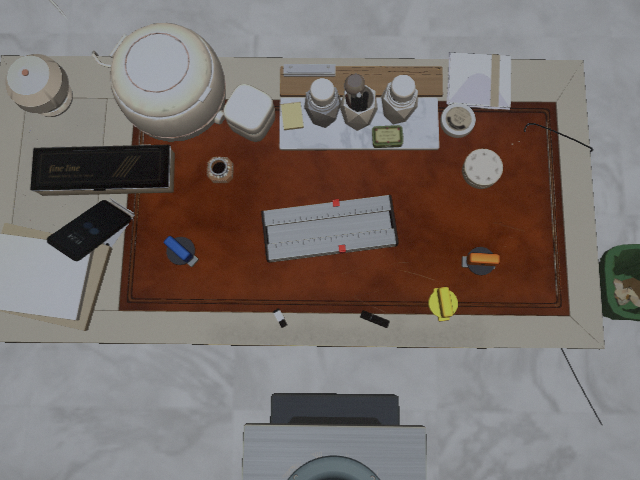

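```bash
python3 - <<'E'
import cv2,numpy as np
t=cv2.imread('pics/top0.png')
a=cv2.resize(t[225:345,400:520],(400,400),interpolation=cv2.INTER_CUBIC)
b=cv2.resize(t[130:330,230:430],(400,400),interpolation=cv2.INTER_CUBIC)
cv2.imwrite('pics/crop0.png',np.hstack([a,b]))
s=cv2.imread('pics/scene0.png')
cv2.imwrite('pics/crop1.png',cv2.resize(s[150:350,200:460],(780,600),interpolation=cv2.INTER_CUBIC))
E
```

```text
(no output)
```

View pics/crop0.png

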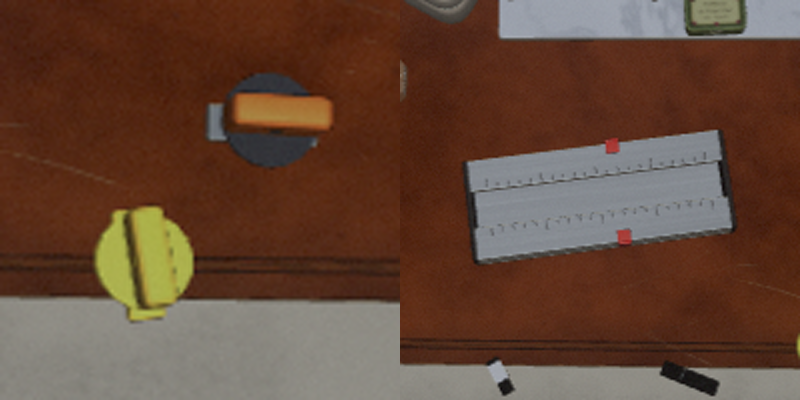

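View pics/crop1.png

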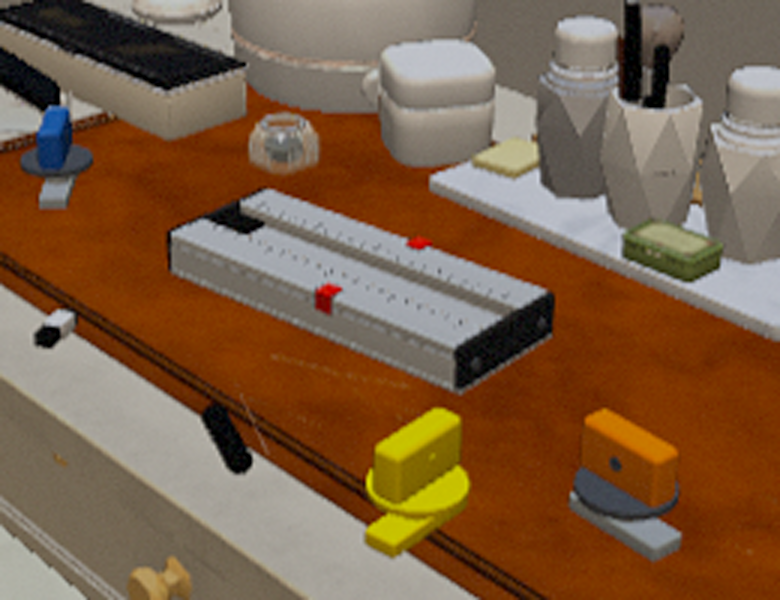

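Look-alike list: the orange stop is at top (482,260) / scene (409,307). The yellow one at top (443,303) / scene (338,312) is not meant. The blue one at top (181,250) stays put. The crops confirm the orange handle, dark collar and steel foot at (482,260), and the red tabs at top (336,204) and (342,248). Next I'll fit poses.

```bash
cat > h.py <<'E'
import numpy as np, cv2
from bench import *
from scipy.optimize import minimize
from scipy.spatial.transform import Rotation as R
def proj(p,P):
    P=np.asarray(P,float); T=np.asarray(p["camera_from_world"]); c=P@T[:3,:3].T+T[:3,3]
    u=c@np.asarray(p["K"]).T; return u[:,:2]/u[:,2:]
def ray(p,uv,z):
    T=np.asarray(p["camera_from_world"]); o=-T[:3,:3].T@T[:3,3]
    d=T[:3,:3].T@np.linalg.inv(np.asarray(p["K"]))@np.array([uv[0],uv[1],1.]); return o+d*(z-o[2])/d[2]
def box(x0,x1,y0,y1,z0,z1): return np.array([[a,b,c] for a in(x0,x1) for b in (y0,y1) for c in (z0,z1)])
HANDLE=box(-.009,.009,-.026,.026,.027,.057); RAIL=box(-.046,.046,-.12,.12,0,.03)
def place(B,q,z=0):
    c,s=np.cos(q[2]),np.sin(q[2]); return B@np.array([[c,s,0],[-s,c,0],[0,0,1]])+[q[0],q[1],z]
def hullmask(uv,shape):
    m=np.zeros(shape,np.uint8); h=cv2.convexHull(np.round(uv*16).astype(np.int32).reshape(-1,1,2))
    cv2.fillConvexPoly(m,h,255,cv2.LINE_AA,4); return m.astype(np.float32)/255
def biggest(m,near=None):
    n,l,st,c=cv2.connectedComponentsWithStats(m.astype(np.uint8))
    i=1+np.argmax(st[1:,4]) if near is None else 1+np.argmin(np.linalg.norm(c[1:]-near,axis=1)+1e3*(st[1:,4]<30))
    return (l==i),c[i],st[i]
def fit(B,views,q0,z=0):
    # views: list of (params, mask)
    def cost(q):
        t=0
        for p,m in views:
            r=hullmask(proj(p,place(B,q,z)),m.shape); t+=1-np.minimum(r,m).sum()/np.maximum(r,m).sum()
        return t/len(views)
    best=None
    for dy in (0,.3,-.3):
        q=np.array(q0)+[0,0,dy]
        s=np.array([q]+[q+d for d in np.diag([.01,.01,.15])])
        r=minimize(cost,q,method='Nelder-Mead',options=dict(initial_simplex=s,xatol=1e-5,fatol=1e-5,maxiter=400))
        if best is None or r.fun<best.fun: best=r
    return best.x,best.fun
def orange(im):
    h=cv2.cvtColor(im,cv2.COLOR_RGB2HSV); return (h[...,0]>9)&(h[...,0]<19)&(h[...,1]>180)&(h[...,2]>140)
def red(im):
    h=cv2.cvtColor(im,cv2.COLOR_RGB2HSV); return ((h[...,0]<4)|(h[...,0]>174))&(h[...,1]>180)&(h[...,2]>140)
def down(yaw): # tool z down, tool y (jaw) at world angle yaw
    y=np.array([np.cos(yaw),np.sin(yaw),0]); z=np.array([0,0,-1.]); x=np.cross(y,z)
    return R.from_matrix(np.c_[x,y,z]).as_quat()
E
python3 - <<'E'
from h import *
ims={c:cv2.imread(f'pics/{c}0.png')[:,:,::-1].copy() for c in('top','scene')}
ps={c:camera_params(c) for c in ims}
V=[]
for c,near in(('top',(484,259)),('scene',(409,303))):
    m=orange(ims[c]); b,ce,st=biggest(m,near); print(c,ce,st)
    b=cv2.morphologyEx(b.astype(np.uint8),cv2.MORPH_CLOSE,np.ones((5,5)))
    V.append((ps[c],b.astype(np.float32)))
q0=ray(ps['top'],(484,259),.05)[:2]
for vs in (V,V[:1],V[1:]): print('orange',fit(HANDLE,vs,[*q0,0.2 if 0 else 0.0]))
for c in ims:
    n,l,st,ce=cv2.connectedComponentsWithStats(red(ims[c]).astype(np.uint8))
    for i in range(1,n):
        if st[i,4]>8: print(c,'red',ce[i],st[i,4],ray(ps[c],ce[i],.033))
# rail from top-face corners, by eye from crop
cr=np.array([[466,162],[721,130],[733,230],[477,263]])
for u in cr: print(ray(ps['top'],((u[0]-400)/2+230,u[1]/2+130),.03 ))
for n,u in(('yellow',(443,303)),('blue',(180,250))): print(n,ray(ps['top'],u,.03))
E
```

```text
top [484.66 254.28] [471 253  28   6  50]
scene [410.31460674 295.3071161 ] [395 286  31  20 267]
orange (array([ 0.44642809, -0.25606656, -0.36392926]), np.float64(0.7813097238540649))
orange (array([ 0.44474251, -0.26192475,  0.28024509]), np.float64(0.878342866897583))
orange (array([ 0.46837013, -0.23754472, -0.33522711]), np.float64(0.6589085459709167))
scene red [339.1875 230.875 ] 16 [ 5.42865603e-01 -9.87631110e-05  3.30000000e-02]
scene red [309.21052632 246.47368421] 19 [ 0.45857981 -0.01186426  0.033     ]
[0.52455345 0.13499474 0.03      ]
[ 0.55699809 -0.09725972  0.03      ]
[ 0.46409956 -0.10737648  0.03      ]
[0.43159167 0.12201265 0.03      ]
yellow [ 0.36084701 -0.18838529  0.03      ]
blue [0.45081907 0.28212939 0.03      ]
```

```bash
python3 - <<'E'
from h import *
ims={c:cv2.imread(f'pics/{c}0.png')[:,:,::-1].copy() for c in('top','scene')}
hs={c:cv2.cvtColor(ims[c],cv2.COLOR_RGB2HSV) for c in ims}
for r in range(250,270,2): print([tuple(map(int,hs['top'][r,c])) for c in (468,473,480,490,496,503)])
print()
for r in range(286,322,4): print([tuple(map(int,hs['scene'][r,c])) for c in (390,397,405,412,420,428)])
for r in (201,204,207,246,249): print([tuple(map(int,hs['top'][r,c])) for c in (330,334,337,340,343,347)])
E
```

```text
[(9, 207, 75), (115, 26, 58), (114, 22, 58), (7, 151, 64), (9, 223, 80), (11, 203, 93)]
[(8, 172, 74), (0, 53, 43), (111, 33, 54), (130, 26, 58), (9, 204, 80), (10, 206, 89)]
[(8, 78, 52), (15, 179, 167), (13, 183, 163), (11, 184, 155), (11, 193, 149), (10, 191, 88)]
[(11, 191, 60), (16, 167, 169), (16, 175, 168), (16, 177, 167), (15, 179, 167), (10, 193, 91)]
[(11, 187, 60), (18, 162, 168), (18, 165, 167), (17, 169, 169), (16, 172, 168), (10, 198, 90)]
[(10, 192, 61), (18, 164, 168), (20, 156, 168), (18, 157, 169), (18, 165, 167), (10, 205, 91)]
[(12, 217, 60), (11, 203, 99), (11, 189, 150), (13, 186, 166), (14, 177, 169), (10, 212, 88)]
[(9, 79, 55), (10, 166, 69), (11, 177, 69), (11, 199, 77), (9, 183, 78), (10, 191, 88)]
[(150, 19, 40), (108, 22, 57), (135, 18, 56), (114, 23, 55), (8, 193, 87), (9, 197, 84)]
[(9, 178, 76), (108, 23, 56), (114, 22, 57), (114, 24, 54), (8, 195, 85), (10, 207, 80)]

[(10, 255, 107), (11, 255, 111), (11, 255, 115), (12, 255, 128), (13, 255, 131), (12, 255, 125)]
[(11, 255, 114), (16, 255, 202), (17, 255, 200), (12, 255, 128), (13, 255, 129), (13, 255
[... 442 characters left out ...]
, 253, 117), (15, 255, 130), (13, 255, 126)]
[(13, 13, 137), (107, 45, 79), (107, 56, 82), (13, 255, 112), (15, 255, 125), (13, 255, 123)]
[(12, 15, 87), (8, 21, 48), (108, 46, 83), (111, 40, 82), (1, 80, 92), (10, 255, 112)]
[(9, 185, 84), (2, 181, 166), (1, 182, 164), (109, 20, 142), (110, 21, 143), (108, 22, 142)]
[(109, 19, 146), (2, 173, 167), (2, 171, 167), (108, 21, 149), (106, 19, 147), (108, 17, 146)]
[(111, 17, 146), (112, 19, 144), (114, 18, 140), (110, 16, 140), (108, 21, 144), (111, 18, 145)]
[(108, 18, 144), (108, 18, 142), (113, 17, 138), (2, 174, 169), (1, 169, 166), (109, 19, 144)]
[(110, 16, 142), (110, 16, 143), (106, 20, 143), (2, 168, 167), (2, 165, 167), (103, 15, 154)]
```

```bash
python3 - <<'E'
from h import *
ims={c:cv2.imread(f'pics/{c}0.png')[:,:,::-1].copy() for c in('top','scene')}
ps={c:camera_params(c) for c in ims}
FACE=box(-.009,.009,-.026,.026,.057,.057)
V=[]
for c,near,v in(('top',(484,259),135),('scene',(409,295),165)):
    h=cv2.cvtColor(ims[c],cv2.COLOR_RGB2HSV)
    m=(h[...,0]>8)&(h[...,0]<22)&(h[...,1]>130)&(h[...,2]>v); b,ce,st=biggest(m,near); print(c,ce,st)
    V.append((ps[c],b.astype(np.float32)))
q0=ray(ps['top'],(484,259),.05)[:2]
for vs in (V,V[:1],V[1:]): print('orange',fit(FACE,vs,[*q0,-.1]))
T=[]
for c in ims:
    h=cv2.cvtColor(ims[c],cv2.COLOR_RGB2HSV)
    m=((h[...,0]<5)|(h[...,0]>174))&(h[...,1]>140)&(h[...,2]>(130 if c=='top' else 150))
    n,l,st,ce=cv2.connectedComponentsWithStats(m.astype(np.uint8))
    for i in range(1,n):
        if st[i,4]>8: print(c,'red',ce[i],st[i],ray(ps[c],ce[i],.033))
# rail top face fit in top view
h=cv2.cvtColor(ims['top'],cv2.COLOR_RGB2HSV)
roi=np.zeros(h.shape[:2],bool); roi[185:275,250:405]=1
m=roi&(((h[...,1]<60)&(h[...,2]>110))|((h[...,0]<5)&(h[...,1]>140)&(h[...,2]>130)))
m=cv2.morphologyEx(m.astype(np.uint8),cv2.MORPH_CLOSE,np.ones((7,7)))
b,ce,st=biggest(m); print('railmask',ce,st)
q,f=fit(box(-.046,.046,-.12,.12,.03,.03),[(ps['top'],b.astype(np.float32))],[.494,.013,.12]); print('rail',q,f)
o=ims['top'].copy(); cv2.polylines(o,[np.round(proj(ps['top'],place(np.array([[-.046,-.12,.03],[.046,-.12,.03],[.046,.12,.03],[-.046,.12,.03]]),q))).astype(np.int32)],True,(0,255,0))
cv2.imwrite('pics/rf.png',cv2.resize(o[180:280,240:410],None,fx=4,fy=4,interpolation=cv2.INTER_NEAREST)[:,:,::-1])
E
```

```text
top [484.48046875 257.75      ] [471 253  28  11 256]
scene [409.92173913 294.97391304] [395 286  31  19 230]
orange (array([ 0.43864914, -0.2598394 , -0.08939028]), np.float64(0.24562418460845947))
orange (array([ 0.43771506, -0.25795506, -0.06413377]), np.float64(0.2870638370513916))
orange (array([ 0.43888297, -0.26039867, -0.09885139]), np.float64(0.19950658082962036))
top red [335.575 202.325] [333 199   6   8  40] [0.5413941  0.00298115 0.033     ]
top red [341.64285714 247.97619048] [339 245   7   7  42] [ 0.45706153 -0.00877089  0.033     ]
scene red [339.05555556 230.61111111] [336 229   7   4  18] [0.54346376 0.00090623 0.033     ]
scene red [309.23809524 246.33333333] [306 245   8   4  21] [ 0.45897299 -0.01147848  0.033     ]
railmask [328.96397415 226.93457189] [ 264  195  132   65 6190]
rail [0.49666943 0.01458055 0.14451282] 0.09642338752746582
```

View pics/rf.png

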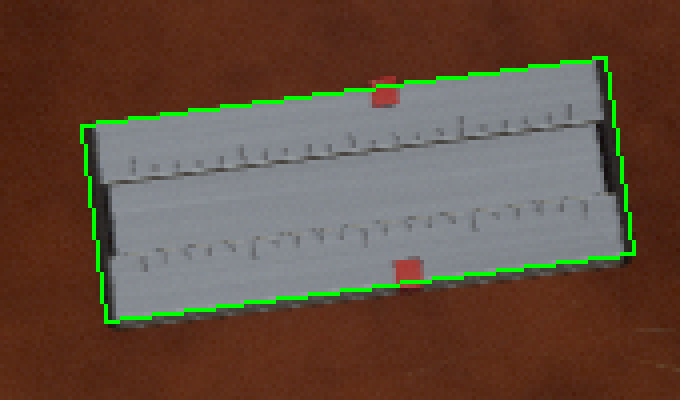

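```bash
python3 - <<'E'
from h import *
Rm=R.from_quat(read_tcp_rot()).as_matrix(); print('jaw yaw now',np.arctan2(Rm[1,1],Rm[0,1]))
for k in (0,np.pi,-np.pi):
    print('grasp',k,inverse_kinematics([.4385,-.259,.16],down(-.088+k)), inverse_kinematics([.4385,-.259,.05],down(-.088+k)))
    for t in (0,np.pi/2,-np.pi/2):
        print('  ins',t,inverse_kinematics([.4995,-.0035,.06],down(.141+k+t)))
E
```

```text
jaw yaw now -1.112945419433324
grasp 0 [ 0.72451265  0.24414085 -0.30217666  2.00107147  0.09130949  0.90906035
  0.2865776 ] [ 0.70920161  0.42340303 -0.29286502  2.05560531  0.18805082  0.68735537
  0.2068799 ]
  ins 0 [ 0.36926076  0.42332745 -0.50547584  2.06692563  0.30551384  0.72259243
 -0.18934461]
  ins 1.5707963267948966 [ 0.52263941  0.46819715 -0.68528     2.06030725  0.42967018  0.75545496
  1.28224788]
  ins -1.5707963267948966 [ 0.23861262  0.39826532 -0.35568757  2.07291132  0.21020309  0.70396036
 -1.68230905]
grasp 3.141592653589793 [ 0.3362307   0.22552918  0.12904999  2.01947657 -0.03678408  0.8987298
 -2.74463696] [ 0.28140642  0.40958903  0.19568036  2.07630267 -0.12556751  0.66653081
 -2.66943898]
  ins 0 [-1.09774528  0.99891691  1.36697979  2.12748115 -1.14895287  1.12578628
 -2.12777618]
  ins 1.5707963267948966 [ 0.23861262  0.39826532 -0.35568757  2.07291132  0.21020309  0.70396036
 -1.68230905]
  ins -1.5707963267948966 [ 0.52263941  0.46819715 -0.68528     2.06030725  0.42967018  0.75545496
  1.28224788]
grasp -3.141592653589793 [ 0.3362307   0.22552918  0.12904999  2.01947657 -0.03678408  0.8987298
 -2.74463696] [ 0.28140642  0.40958903  0.19568036  2.07630267 -0.12556751  0.66653081
 -2.66943898]
  ins 0 [-1.09774528  0.99891691  1.36697979  2.12748115 -1.14895287  1.12578628
 -2.12777618]
  ins 1.5707963267948966 [ 0.23861262  0.39826532 -0.35568757  2.07291132  0.21020309  0.70396036
 -1.68230905]
  ins -1.5707963267948966 [ 0.52263941  0.46819715 -0.68528     2.06030725  0.42967018  0.75545496
  1.28224788]
```

```bash
python3 - <<'E'
from h import *
move_ptp([.4385,-.259,.19],down(-.088)); print(read_time_s())
move_gripper(.055,40); print(read_time_s(),read_finger_gap())
p=camera_params('wrist'); im=read_camera('wrist'); cv2.imwrite('pics/w1.png',im[:,:,::-1])
np.savez('w1.npz',K=p['K'],T=p['camera_from_world'])
print(read_eef_pos(), proj(p,place(HANDLE,[.4385,-.259,-.088])).round(), tip_of('wrist','orange_stop')[:3])
E
```

```text
2.3083
2.7167 0.055164958652232136
[ 0.43845444 -0.25927696  0.18999603] [[309. 252.]
 [307. 268.]
 [308. 180.]
 [306. 189.]
 [334. 252.]
 [335. 268.]
 [334. 180.]
 [336. 189.]] [{'at': [206.3, 122.4], 'confidence': 0.94}, {'at': [320.5, 211.6], 'confidence': 0.61}]
```

View pics/w1.png

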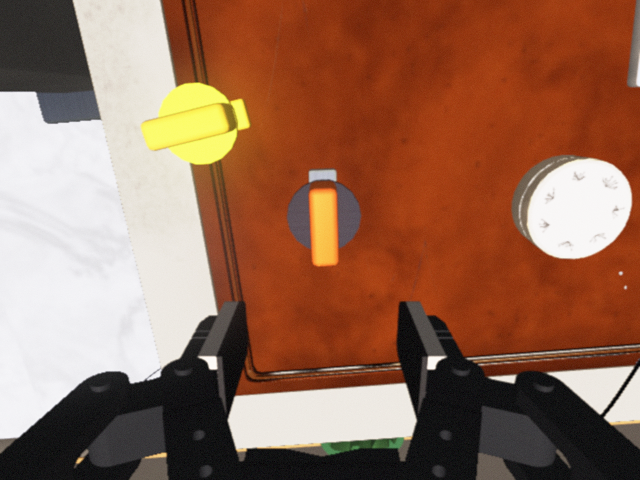

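Wrist picture: the orange handle's top face spans cols 310–337 and rows 189–266, within 2 px of the prediction. Yellow is at (200,120), clear of the fingers. Going ahead with the grasp.

```bash
python3 - <<'E'
from h import *
q=down(-.088)
movel([.4393,-.259,.09],q,.2); movel([.4393,-.259,.051],q,.1)
print(read_time_s(),read_ft_force())
move_gripper(.0,50); print(read_finger_gap(),read_ft_force())
movel([.4393,-.259,.13],q,.15)
p=camera_params('wrist'); im=read_camera('wrist'); cv2.imwrite('pics/w2.png',im[:,:,::-1])
print(read_time_s(),read_finger_gap(),read_ft_force(),read_ft_torque())
im=read_camera('scene'); cv2.imwrite('pics/s2.png',im[:,:,::-1])
E
python3 -c "
import cv2,numpy as np
a=cv2.imread('pics/w2.png');b=cv2.imread('pics/s2.png')[150:390,240:560]
cv2.imwrite('pics/c2.png',np.hstack([cv2.resize(a,(400,300)),cv2.resize(b,(400,300))]))"
```

```text
4.0083 [0.94575941 0.34829249 0.83340636]
0.01719394367182565 [ 0.62124041 -0.20125081  4.59320874]
5.1583 0.016619595229141262 [-0.43481479 -0.12109643 -1.67676704] [0.01587484 0.08301045 0.00052788]
```

View pics/c2.png

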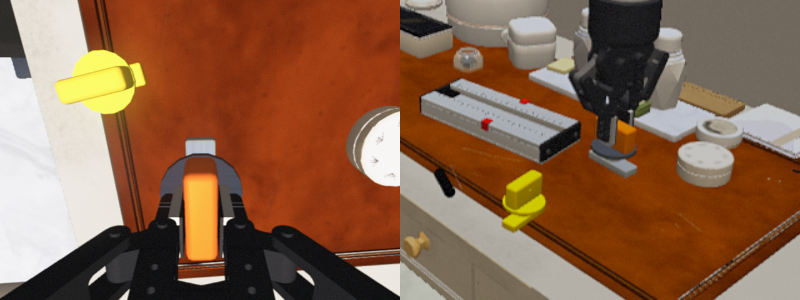

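The stop is held: gap 17 mm, about 1.7 N of weight, foot level in both views. Next I'll look at the rail with the wrist camera on the way.

```bash
python3 - <<'E'
from h import *
move_ptp([.515,-.11,.19],down(.141))
p=camera_params('wrist'); im=read_camera('wrist'); cv2.imwrite('pics/w3.png',im[:,:,::-1])
np.savez('w3.npz',K=p['K'],T=p['camera_from_world'])
h=cv2.cvtColor(im,cv2.COLOR_RGB2HSV)
m=((h[...,0]<5)|(h[...,0]>174))&(h[...,1]>170)&(h[...,2]>150)
n,l,st,ce=cv2.connectedComponentsWithStats(m.astype(np.uint8))
for i in range(1,n):
    if st[i,4]>40: print('red',ce[i],st[i],ray(p,ce[i],.033))
print(read_time_s(),read_finger_gap(),look_for('wrist','index_clip')[:3],tip_of('wrist','index_clip')[:3])
E
```

```text
red [246.37777778  48.19259259] [243  39  13  22 135] [ 0.45444485 -0.00977355  0.033     ]
red [398.64814815  47.95925926] [385  39  22  22 270] [0.54553978 0.00329701 0.033     ]
6.0 0.017320072318879977 [{'at': [386.1, 48.9], 'confidence': 0.61}, {'at': [325.0, 102.3], 'confidence': 0.28}] []
```

View pics/w3.png

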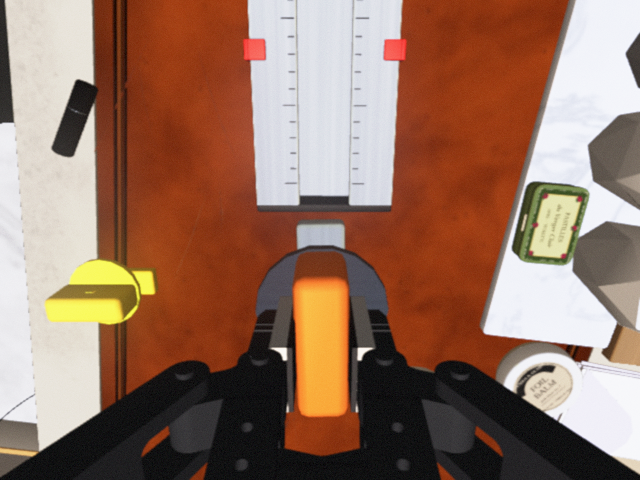

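```bash
python3 - <<'E'
from h import *
p=dict(np.load('w3.npz')); p=dict(K=p['K'],camera_from_world=p['T'])
im=cv2.imread('pics/w3.png')
h=cv2.cvtColor(im,cv2.COLOR_BGR2HSV)
# rail side edges per row at z=.03
L=[];Rr=[]
for r in list(range(5,36,3))+list(range(64,196,4)):
    row=h[r]; m=(row[:,1]<90)&(row[:,2]>130); xs=np.where(m[235:410])[0]+235
    L.append(ray(p,(xs.min()-.5,r),.03)); Rr.append(ray(p,(xs.max()+.5,r),.03))
L=np.array(L);Rr=np.array(Rr)
for A in(L,Rr):
    f=np.polyfit(A[:,1],A[:,0],1); print('yaw',-np.arctan(f[0]), 'x at clip', np.polyval(f,-.0035))
print('width',np.linalg.norm((Rr-L).mean(0)))
m=((h[...,0]<6)|(h[...,0]>174))&(h[...,1]>150)&(h[...,2]>130)
for c0,c1 in((235,275),(375,412)):
    ys,xs=np.where(m[30:70,c0:c1]); print(xs.min()+c0,xs.max()+c0,ys.min()+30,ys.max()+30)
for u in((254,49.5),(396,49.5),(325.2,49.5)): print(ray(p,u,.033))
tip=[ray(p,u,.14+.033+0) for u in((321,250),)]
E
```

```text
yaw 0.13755225432434307 x at clip 0.45471615099855217
yaw 0.1404383035376392 x at clip 0.5475724213363619
width 0.09205171522621826
243 264 38 66
384 406 38 60
[ 0.45907466 -0.00985125  0.033     ]
[0.54412158 0.00222934 0.033     ]
[ 0.50172311 -0.0037932   0.033     ]
```

```bash
python3 - <<'E'
from h import *
p=dict(np.load('w3.npz')); p=dict(K=p['K'],camera_from_world=p['T'])
e=read_eef_pos(); print(e)
for z in (.139,):
    q=[e[0],e[1],.141]
    print('top face',proj(p,place(HANDLE[1::2],q,z)).round(1))
    print('foot end',proj(p,place(box(-.01,.01,.03,.03,0,.01),q,z)).round(1))
    print('collar',proj(p,place(np.array([[-.026,0,.027],[.026,0,.027],[0,.026,.027]]),q,z)).round(1))
im=cv2.imread('pics/w3.png'); cv2.imwrite('pics/c3.png',cv2.resize(im[200:440,200:440],(600,600),interpolation=cv2.INTER_CUBIC))
E
```

```text
[ 0.51357067 -0.11218905  0.18885192]
top face [[290.4 430.4]
 [286.6 289.6]
 [343.8 430.4]
 [346.5 289.6]]
foot end [[294.6 223.8]
 [293.1 230.7]
 [294.6 223.8]
 [293.1 230.7]
 [341.7 223.8]
 [342.8 230.8]
 [341.7 223.8]
 [342.8 230.8]]
collar [[250.4 318. ]
 [385.1 318.1]
 [317.6 254.8]]
```

View pics/c3.png

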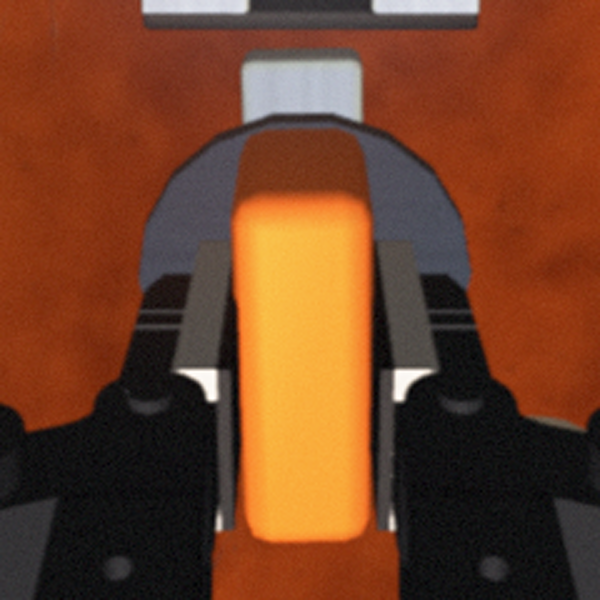

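```bash
python3 - <<'E'
from h import *
print(read_eef_pos(),read_time_s())
movel([.5003,-.0045,.13],down(.139),.15); pause(.15)
print(read_eef_pos(),read_qpos())
movel([.5003,-.0045,.096],down(.139),.1); pause(.25)
e=read_eef_pos(); print(e)
p=camera_params('wrist'); im=read_camera('wrist'); cv2.imwrite('pics/w4.png',im[:,:,::-1])
np.savez('w4.npz',K=p['K'],T=p['camera_from_world'])
for c in('top','scene'): cv2.imwrite(f'pics/{c}4.png',read_camera(c)[:,:,::-1])
Rm=R.from_quat(read_tcp_rot()).as_matrix(); print(np.arctan2(Rm[1,1],Rm[0,1]),Rm[2])
print(read_time_s(),read_finger_gap(),read_ft_force(),read_ft_torque())
q=[e[0],e[1],.139]; z=e[2]-.051
print('top face',proj(p,place(HANDLE[1::2],q,z)).round(1))
print('foot end',proj(p,place(box(-.01,.01,.03,.03,.01,.01),q,z)).round(1))
print('collar',proj(p,place(np.array([[-.026,0,.027],[.026,0,.027],[0,.026,.027]]),q,z)).round(1))
a=im[:,:,::-1]; t=cv2.imread('pics/top4.png'); s=cv2.imread('pics/scene4.png')
cv2.imwrite('pics/c4.png',np.hstack([cv2.resize(a[40:360,160:480],(400,400)),cv2.resize(s[180:300,240:400],(400,300))if 0 else cv2.resize(s[170:290,250:370],(400,400),interpolation=cv2.INTER_CUBIC)]))
E
```

```text
[ 0.51357067 -0.11218905  0.18885192] 6.1
[ 0.50095872 -0.00576568  0.13053374] [ 0.35569115  0.29391012 -0.47681982  2.033372    0.17841629  0.85228486
 -0.08473625]
[ 0.50094437 -0.00446699  0.09669963]
0.13903520043985115 [-2.58398646e-04  8.11919581e-04 -9.99999637e-01]
8.1083 0.016991062959408044 [-0.07656117 -1.35840968 -0.42228087] [0.00784897 0.00364514 0.00744976]
top face [[293.8 424.4]
 [290.2 282.9]
 [347.1 424.3]
 [350.2 282.8]]
foot end [[295.5 225.8]
 [295.5 225.8]
 [295.5 225.8]
 [295.5 225.8]
 [345.2 225.7]
 [345.2 225.7]
 [345.2 225.7]
 [345.2 225.7]]
collar [[253.  312.9]
 [387.8 312.7]
 [320.3 249.3]]
```

View pics/c4.png

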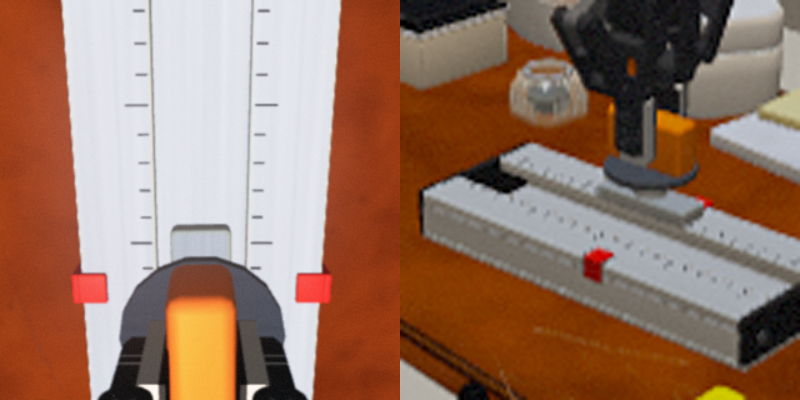

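View pics/w4.png

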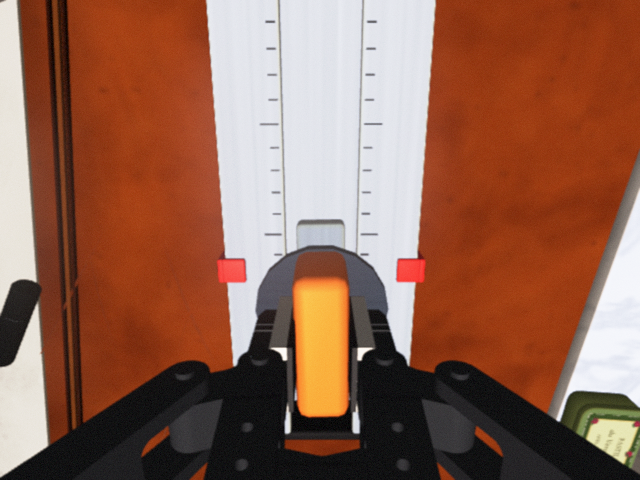

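```bash
python3 - <<'E'
from h import *
p=dict(np.load('w4.npz')); p=dict(K=p['K'],camera_from_world=p['T'])
e=np.array([.50094,-.00447,.0967]); c,s=np.cos(.139),np.sin(.139)
def rel(P): d=np.asarray(P)[:2]-e[:2]; return (d@[c,s]*1e3).round(1),(d@[-s,c]*1e3).round(1)
for z in(.03,.033): print('clip',z,rel(ray(p,(321.5,270),z)))
for u in((232,270),(411,269.5)): print(rel(ray(p,u,.033)))
zs=e[2]-.051
print('handle mid', rel((ray(p,(321,277.5),zs+.057)+ray(p,(321,416),zs+.057))/2))
print('foot end',rel(ray(p,(320.7,222),zs+.01)))
print('collar far',rel(ray(p,(321.5,245),zs+.027)))
E
python3 - <<'E'
import cv2
s=cv2.imread('pics/w4.png');cv2.imwrite('pics/c5.png',cv2.resize(s[200:300,200:440],(800,333),interpolation=cv2.INTER_CUBIC))
E
```

```text
clip 0.03 (np.float64(0.5), np.float64(0.2))
clip 0.033 (np.float64(0.5), np.float64(1.4))
(np.float64(-41.9), np.float64(1.5))
(np.float64(42.9), np.float64(1.6))
handle mid (np.float64(0.2), np.float64(2.6))
foot end (np.float64(0.2), np.float64(31.6))
collar far (np.float64(0.4), np.float64(27.7))
```

View pics/c5.png

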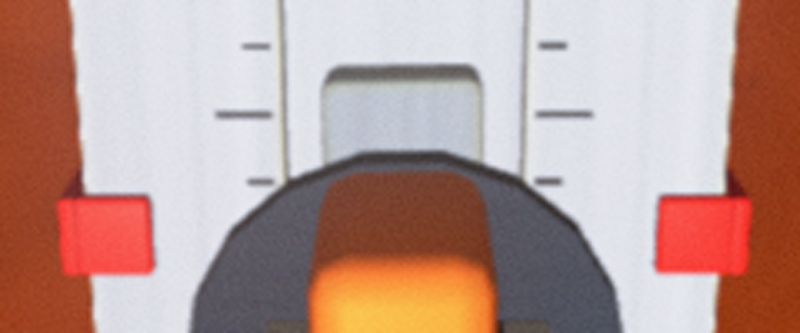

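The held stop and clip agree within about 1 mm both across and along the slot: tabs centred at (321.5,270), stop axis at col 321. The foot is parallel to the slot. Lowering now.

```bash
python3 - <<'E'
from h import *
q=down(.139)
for z in(.085,.075,.067,.062,.060,.0585):
    movel([.5003,-.0045,z],q,.06)
    f=read_ft_force(); print(z,read_eef_pos().round(4),f.round(1),read_finger_gap())
    if np.linalg.norm(f)>20: print('stop');break
print(read_time_s())
p=camera_params('wrist'); cv2.imwrite('pics/w6.png',read_camera('wrist')[:,:,::-1]); s=read_camera('scene')[:,:,::-1]
a=cv2.imread('pics/w6.png')
cv2.imwrite('pics/c6.png',np.hstack([cv2.resize(a[40:360,160:480],(400,400)),cv2.resize(s[170:290,250:370],(400,400),interpolation=cv2.INTER_CUBIC)]))
E
```

```text
0.085 [ 0.4994 -0.0045  0.0841] [ 0.5 -0.9  0. ] 0.016906812449861728
0.075 [ 0.4997 -0.0045  0.0743] [ 0.1  1.2 -0.9] 0.017374237291817904
0.067 [ 0.4998 -0.0045  0.0665] [-0.   0.5 -1.6] 0.017139165104796312
0.062 [ 0.4999 -0.0045  0.0616] [-0.8 -0.6 -1.1] 0.0168542888307206
0.06 [ 0.5003 -0.0045  0.06  ] [-0.5  0.4 -1.5] 0.017142409177293455
0.0585 [ 0.5004 -0.0045  0.0599] [-4.3 -0.3  8.4] 0.017142085212040734
9.7917
```

View pics/c6.png

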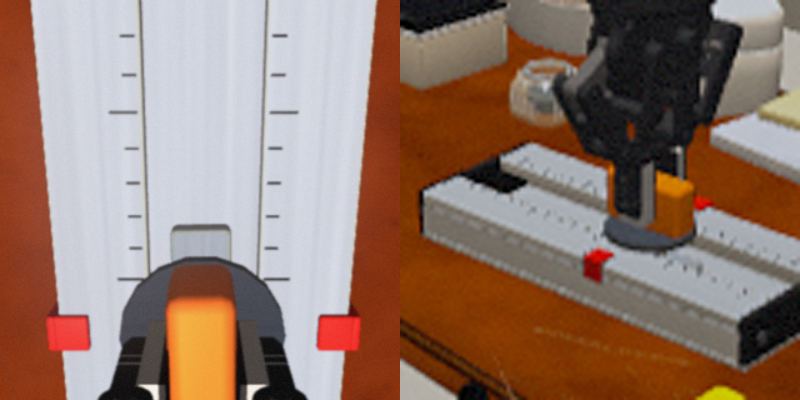

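```bash
python3 - <<'E'
from h import *
p=camera_params('wrist'); im=cv2.imread('pics/w6.png')[:,:,::-1].copy(); h=cv2.cvtColor(im,cv2.COLOR_RGB2HSV)
e=read_eef_pos(); c,s=np.cos(.139),np.sin(.139)
rel=lambda P:[(( np.asarray(P)[:2]-e[:2])@v*1e3).round(1) for v in([c,s],[-s,c])]
m=((h[...,0]<6)|(h[...,0]>174))&(h[...,1]>150)&(h[...,2]>130)
n,l,st,ce=cv2.connectedComponentsWithStats(m.astype(np.uint8))
for i in range(1,n):
    if st[i,4]>150: print('red',ce[i],st[i],rel(ray(p,ce[i],.033)))
print('foot end',rel(ray(p,(160+.8*201,40+.8*231),e[2]-.052+.01)))
movel([.5003,-.0045,.0595],down(.139),.05)
t0=read_time_s()
for k in range(1,7):
    movel([.5003,-.0045,.0595],down(.139-k*np.pi/12))
    f=read_ft_force(); print(k,read_eef_pos().round(4),f.round(1),read_ft_torque().round(2),round(read_time_s()-t0,2))
    if np.linalg.norm(f)>25: print('stop');break
Rm=R.from_quat(read_tcp_rot()).as_matrix(); print(np.arctan2(Rm[1,1],Rm[0,1])-.139)
p=camera_params('wrist'); cv2.imwrite('pics/w7.png',read_camera('wrist')[:,:,::-1]); s=read_camera('scene')[:,:,::-1]
a=cv2.imread('pics/w7.png')
cv2.imwrite('pics/c7.png',np.hstack([cv2.resize(a,(400,400)),cv2.resize(s[170:290,250:370],(400,400),interpolation=cv2.INTER_CUBIC)]))
E
```

```text
red [213.54565217 306.10869565] [196 293  36  28 920] [np.float64(-41.9), np.float64(1.4)]
red [431.07298475 306.1328976 ] [414 293  35  28 918] [np.float64(43.2), np.float64(1.3)]
foot end [np.float64(0.1), np.float64(30.1)]
1 [ 0.5011 -0.0044  0.0599] [0.4 0.1 2.8] [-0.08 -0.04 -0.01] 0.41
2 [ 0.501  -0.0044  0.0599] [0.3 0.2 3.5] [ 0.   -0.2  -0.04] 0.82
3 [ 0.5008 -0.0044  0.0599] [ 0.2 -0.4  4.8] [-0.07 -0.08 -0.04] 1.22
4 [ 0.5008 -0.0045  0.0599] [ 0.2 -0.6  5.8] [-0.06 -0.04 -0.06] 1.63
5 [ 0.5007 -0.0046  0.0598] [ 0.4 -0.3  5.7] [-0.04 -0.01 -0.02] 2.04
6 [ 0.5007 -0.0046  0.0599] [ 0.3 -0.8  5.5] [-0.04 -0.02 -0.11] 2.45
-1.5684394859259483
```

View pics/c7.png

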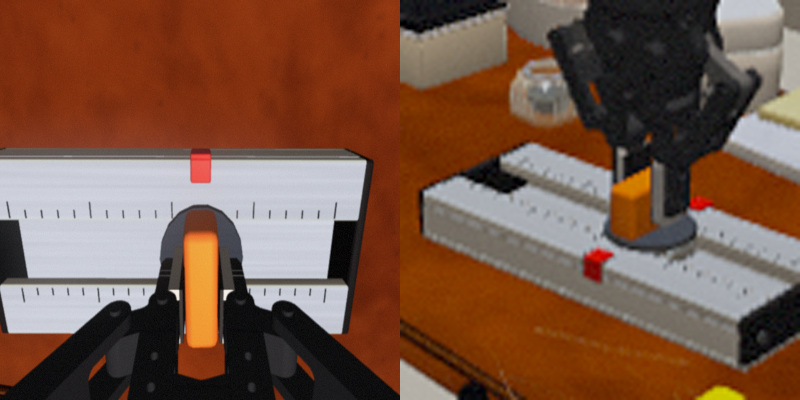

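The twist is complete and the torques stayed small. The tab (col 201) and handle (col 201) line up along the slot. Releasing.

```bash
python3 - <<'E'
from h import *
q=down(.139-np.pi/2)
move_gripper(.05); print(read_finger_gap(),read_ft_force().round(1))
movel([.5003,-.0045,.10],q,.08); movel([.5003,-.0045,.22],q,.2); pause(.2)
print(read_time_s(),read_ft_force().round(1))
p=camera_params('wrist'); im=read_camera('wrist'); cv2.imwrite('pics/w8.png',im[:,:,::-1]); np.savez('w8.npz',K=p['K'],T=p['camera_from_world'])
s=read_camera('scene')[:,:,::-1]; cv2.imwrite('pics/scene8.png',s)
cv2.imwrite('pics/c8.png',np.hstack([cv2.resize(im[:,:,::-1],(400,300)),cv2.resize(s[170:290,230:390],(400,300),interpolation=cv2.INTER_CUBIC)]))
print(camera_params('top') is None, read_eef_pos())
E
```

```text
0.0498454057508552 [ 0.3 -0.1  0.5]
14.7167 [-0.4  0.  -0.8]
False [ 0.49953393 -0.0045047   0.21872174]
```

View pics/c8.png

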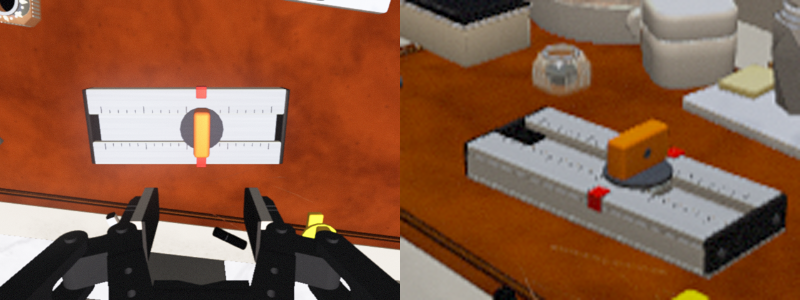

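View pics/w8.png

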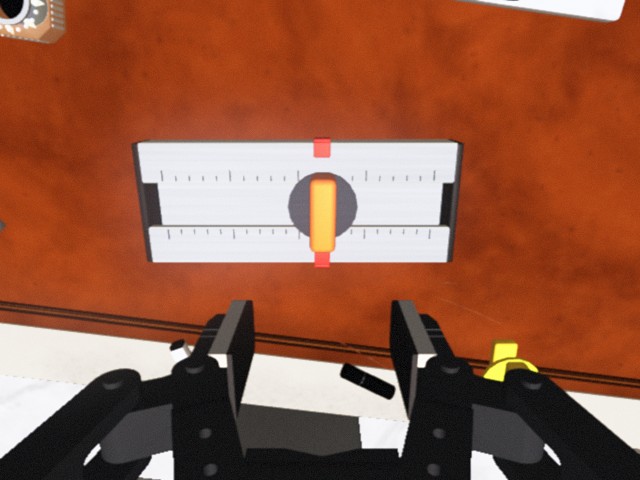

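Wrist view: the collar is centred at col 322.5, both tabs are at col 322, and the handle lies crosswise on the rail. Last check: blue unmoved and stop seated, then hand in.

```bash
python3 - <<'E'
from h import *
a=cv2.imread('pics/scene0.png').astype(int);b=cv2.imread('pics/scene8.png').astype(int)
d=np.abs(a-b).max(2); print('blue diff',d[180:220,200:235].max(),'yellow diff',d[285:335,320:360].max())
p=dict(np.load('w8.npz')); p=dict(K=p['K'],camera_from_world=p['T'])
print('pred top face',proj(p,place(HANDLE[1::2],[.5005,-.0045,.139-np.pi/2],.008)).round(0).tolist())
sign_off(); print(read_time_s())
E
```

```text
blue diff 21 yellow diff 19
pred top face [[310.0, 255.0], [309.0, 180.0], [336.0, 255.0], [337.0, 180.0]]
the job is handed in; nothing more can be done
the job is handed in; nothing more can be done
```

The orange stop is locked in the rail at the red clip, and I handed the job in at about 14.8 s of the 43 s limit. I chose it over the yellow look-alike. I lowered its foot lengthwise through the slot until the collar touched the rail, turned it a quarter turn (−89.9° measured), let go, and moved the gripper clear above it.

**Final checks**
- **Position:** in the last wrist picture the collar centre (col 322.5) lines up with both red tabs (col 322). The handle lies crosswise on the rail.
- **Seating:** the handle's top face matches the prediction for a fully seated stop to within a few pixels. The collar touched about 1 mm higher than the nominal grip height, which is small enough to be grip slip.
- **Forces:** the largest reading was about 10 N on lowering and about 6 N while turning.
- **Other stops:** the before and after scene pictures show only noise around the blue and yellow stops, so neither moved.

**Disagreements along the way**
- **Clip position:** the three cameras differed by about 2 mm, so I aligned the stop to the tabs in the wrist view.
- **Networks:** the trained networks also reported the yellow stop as the orange one, and found the clip only weakly. I located the clip by its red colour instead.

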